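# Load the clear bay of the hold-down jig and clamp it

## Robot

A 6-joint arm with a two-finger parallel gripper is mounted at the origin on the work surface. World frame = base frame: x ahead of the robot, y to its left, z up, the work surface at z = 0. Lengths are in mm, angles in rad, forces in N, time in s.
With the tool pointing down it reaches from about 300 to 875 mm from the base axis. Payload 6.4 kg.
Tool frame: the origin (TCP) lies on the centre line of the jaws, within the pads' length; the fingertips stand 19 mm ahead of it and the grasp point (between the pads) is the TCP; z points along the fingers, x is the direction in which the jaws open and shut, and the axes are right-handed (so a half turn about z gives the same grasp; the last joint's range is limited). The gripper opens to 85 mm and grips with 20 to 120 N. Pads are 22 mm wide; open, the fingers measure 114 mm over their backs; the gripper's body (76 mm by 85 mm) begins 54 mm behind the grasp point. The pads swing forward as they close: fully open they stand 13 mm farther back than shut.
Start: joints at [0.921, 0.181, 1.607, -0, 1.354, -0.206], TCP at [246.881, 519.318, 250.288] pointing down, gripper open.
Joint ranges: [-2.99, 2.99], [-0.89, 2.07], [0.3, 2.58], [-1.14, 4.28], [0, 2.63], [-3.12, 3.12]. Speed limits (rad/s): [2.57, 2.57, 3.01, 3.14, 3.14, 3.14].

## Interface

Orientations are given as a 3x3 rotation matrix whose columns are the frame's x, y, z axes.
In Python, from bench import status, cams, order gives the robot as it stands. The module is installed in compiled form; this text tells all that it offers.
- The arm moves only by the tool step_arm, never from a script. Its argument "plan" is text: rows parted by semicolons, each of 4 numbers parted by spaces: the shift along the tool's x, y, z in mm, then the turn about the tool's z in degrees. A call has 1 to 12 rows; each row shifts and turns the pose as measured when the row begins, along the tool's axes as they then stand; what a row does not reach is not made up. A row lasts 1/12 s, in which the tool goes at most 41.7 mm and 7.16 degrees, less where a joint would pass 70% of its speed; a pose out of reach is approached as far as the arm can. A call is refused whole if a number of a shift passes 41.7 or a number of a turn 7.16, either way. A call with a gripper value outside its range is refused whole. "fingers" is the closure, from -1 (fully open) to 1 (shut), set as the call begins (left out, the last holds). The fingers move at their own pace and stop on an object; "squeeze" is the grip in N (left out, the last holds). Time passes only in rows, so rows that do not move let the fingers close. It gives the time, the measured TCP pose, the force and the opening at its end, in the units of the state.
- status.get_state(): the state, without advancing time (a new reading comes with each control period).
- cams.capture(name): name is "scene" or "top" or "wrist"; returns the picture (480x640x3 uint8, red, green, blue); there is no depth.
- cams.camera_model(name): a dict with "camera_matrix" (3x3 intrinsics, pixels), "k1" (the pictures are not rectified: a ray, as slopes to the right and down, at radius r is drawn at 1 + k1 r^2 times it, then the intrinsics apply), "rvec" (rotation vector, rad) and "tvec" (3), from world to camera coordinates, as OpenCV has them. Camera axes: x right, y down, z forward; pixel columns grow to the right and rows downward; lengths in mm; the calibration is good to about 2 mm. A picture is of the moment at which its call begins: read the wrist's pose just before it. camera_model takes no time and is no camera call; for the wrist camera it gives the pose at the moment of the call.
- order.sign_off(): hands the job in, once; it reports no verdict.
The state is a dict: "t": time; "joint_positions": joint angles; "joint_vel": joint speeds; "joint_torque": joint torques, N m; "ee_pos": TCP position; "tool_rot": TCP orientation; "ft_force": force on the tool from outside, world axes, zero at the start; "moment": the same for the moment, N m; "opening": opening from 0.0 (shut) to 1.0 (fully open).
Only numpy, scipy, OpenCV 4.12 (cv2) and the standard library are available. Lean on these libraries where they do the work, as an engineer would, in place of code of your own. Each camera call takes 0.05 s, during which the arm holds its last target. There are 200 camera calls.

## Task

Only one of the three bays of the jig is clear all the way to the back stop: slide the loose oak blank lengthwise under the low beam into that bay, flat on the bed and fully home against the back stop. Once it is home, push the clamp lever all the way over, away from the robot. Leave the two pieces already in the jig and the tools on the bench where they are.

Things in the scene. Friction and masses are not known exactly. Their poses are not given: they have to be found in the camera images.
- jig: Hold-down jig fixed to the bench. Origin: on the bench top under the middle of the beam and of the three bays; x points away from the robot (loading direction), y along the beam, z up. Grey bed 12 mm thick, x -110 to 110, y -145 to 215 mm. Wooden back stop along the far edge: near face at x = 85 mm, 20 mm tall above the bed. Open above before and behind the beam.
- beam (a point): Middle of the underside of the aluminium beam, 27 mm above the bed. The beam is 50 mm deep (jig x -25 to 25), its top at z = 63 mm, over the bed's whole width, on posts that leave three bays 50 mm wide, centred at jig y = -92, 0, 92 mm. Over each bay a 16 mm plunger stands 12 mm out of its top; the lever drives them 5 mm down, onto the pieces.
- bay1_stop (a point): Bay at jig y = -92 mm (robot's right): the point on the bed's top surface (z = 12 mm), on the bay's centre line, at the near face of the back stop. Axes as the jig's.
- bay2_stop (a point): The same point of the middle bay (jig y = 0).
- bay3_stop (a point): The same point of the bay at jig y = +92 mm (robot's left, next to the lever).
- blank: Loose oak blank, a plain strip 160 x 40 x 22 mm (x, y, z), about 100 g, flat on the bench to the robot's right of the jig, its length within 0.7 rad of straight away from the robot. Origin: centre of its underside; x along its length; both ends alike. Home, its centre is 80 mm before the back stop and 50 mm of it stand out before the beam.
- loaded: An identical strip, 160 x 40 x 22 mm, already home in one of the bays, standing out before the beam. Origin: underside, middle of the end at the back stop (1 mm off it); the strip runs from there along its -x. Must stay.
- offcut: Short piece of the same strip, 60 x 40 x 22 mm, at the back stop of another bay, behind the beam: that bay is not clear though it looks open from the front. Origin: underside, middle of the end at the stop (1 mm off it); it runs from there along its -x. Must stay. The bay with neither this nor the loaded strip is the clear one.
- clamp (a joint): Clamp lever at the jig's left end, a 10 mm rod with a ball; hinge along jig y at x = -65, y = 185, z = 34 mm on a block 70 x 50 mm, top at z = 37 mm. 0 rad: leans 0.5 rad to the robot; grows as it is pushed away; 1.0: all the way over, leaning 0.5 rad away. Starts at 0 to 0.15; about 1 N at the ball moves it; it stays where left.
- clamp_tip (a point): Centre of the lever's ball, 26 mm in diameter, 80 mm from the hinge. At 0 rad: jig x = -103, y = 185, z = 104 mm; at 1.0 rad: x = -27, y = 185, z = 104 mm.
- drill: Bystander: cordless drill standing on its battery, about 200 mm tall and 220 mm long. Origin: centre of the battery's underside.
- mallet: Bystander: wooden mallet lying on the bench, 250 mm long, head 70 x 120 x 55 mm. Origin: on the bench under the middle of its length; handle along -x, head at +x.
- glue: Bystander: white glue bottle, 60 mm diameter, 170 mm tall, upright. Origin: centre of its underside.

How it is judged:
By the outcome, as a careful person would: the job done as asked, in the order asked, and still so for the second after the job is handed in, with the robot touching nothing.
It also fails if it takes over 51 s, if anything falls off the work surface, if the arm or the gripper's body presses on something with over 40 N, if the wrist force passes 120 N, or if a joint passes its speed limit or range.

## Working session

There is one attempt and no reset: what is moved stays moved. The work goes in short steps, Python scripts to look and compute and a tool call to move; the robot and the scene stay as the last step left them, time stands still between calls to the robot, and variables do not carry over. Pictures are saved under pics/ and viewed, about 8 in all and at most 12, crops included, and the job is handed in when it is done.

Besides the shell and the picture viewer there is one more tool, called after "Request:" by a JSON object that holds its "name" and its "arguments", one argument or row to a line. step_arm: Moves the arm, as the interface text tells. Its arguments: {"type":"object","properties":{"plan":{"type":"string"},"fingers":{"type":"number"},"squeeze":{"type":"number"}},"required":["plan"]}

```bash
mkdir -p pics; cat > h.py <<'E'
import numpy as np, cv2
from bench import status, cams, order
def snap(n,f):
    m=cams.camera_model(n); im=cams.capture(n); cv2.imwrite(f'pics/{f}.png',im[:,:,::-1]); np.save(f'pics/{f}.npy',m,allow_pickle=True); return im,m
def load(f): return cv2.imread(f'pics/{f}.png'), np.load(f'pics/{f}.npy',allow_pickle=True).item()
def ray(m,uv):
    K=np.array(m['camera_matrix']);k=m['k1']
    d=np.array([(uv[0]-K[0,2])/K[0,0],(uv[1]-K[1,2])/K[1,1]]); s=d.copy()
    for _ in range(30): s=d/(1+k*(s@s))
    R,_=cv2.Rodrigues(np.array(m['rvec'],float)); t=np.array(m['tvec'],float).ravel()
    return -R.T@t, R.T@np.array([s[0],s[1],1])
def onz(m,uv,z):
    o,d=ray(m,uv); return o+d*(z-o[2])/d[2]
def proj(m,P):
    K=np.array(m['camera_matrix']);R,_=cv2.Rodrigues(np.array(m['rvec'],float));p=np.atleast_2d(P)@R.T+np.array(m['tvec'],float).ravel()
    s=p[:,:2]/p[:,2:]; s=s*(1+m['k1']*(s**2).sum(1,keepdims=True)); return s*[K[0,0],K[1,1]]+[K[0,2],K[1,2]]
E
python3 -c "
from h import *
snap('top','top0');snap('scene','scene0')
print(status.get_state())
for n in('top','scene'):print(ray(cams.camera_model(n),(320,240)))"
```

```text
{'t': 0.1, 'joint_positions': array([ 9.20648808e-01,  1.81524963e-01,  1.60789924e+00,  1.20183930e-05,
        1.35381694e+00, -2.06323400e-01]), 'joint_vel': array([ 0.00054063, -0.00113139, -0.00209289, -0.00014192,  0.0011369 ,
       -0.00089487]), 'joint_torque': array([ 4.63545493e-04, -4.45873547e+01, -3.52235699e+01, -1.92073057e-04,
        4.12202353e-03, -3.77867892e-06]), 'ee_pos': array([246.60496579, 518.91248766, 249.44572713]), 'tool_rot': array([[ 4.29397754e-01,  9.03114918e-01, -1.00718318e-03],
       [ 9.03114042e-01, -4.29398793e-01, -1.30508952e-03],
       [-1.61112906e-03, -3.49198761e-04, -9.99998641e-01]]), 'ft_force': array([-0.03908736,  0.6570472 , -0.08995917]), 'moment': array([0.00699759, 0.01208297, 0.00995693]), 'opening': 0.9974462329642914}
(array([ 539.50582252,    4.48034229, 1114.68408535]), array([ 0.05917248,  0.03587105, -0.99765271]))
(array([1603.34504154, -230.24757993,  772.82169115]), array([-0.81816783,  0.20392655, -0.53762963]))
```

View pics/top0.png

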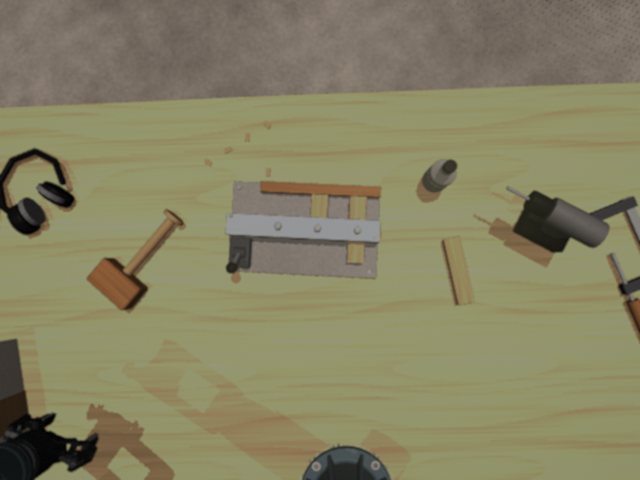

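View pics/scene0.png

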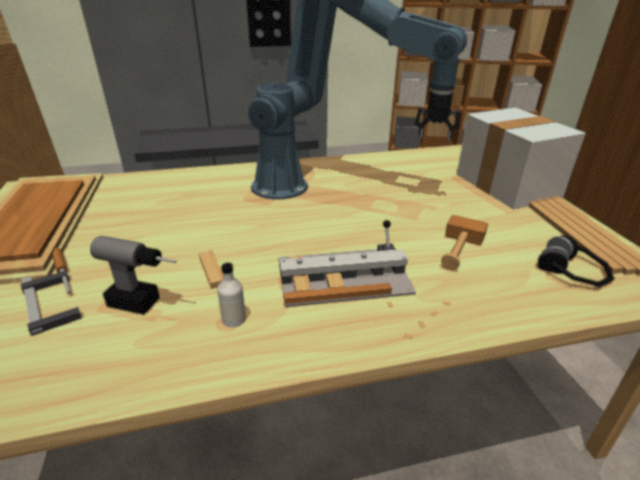

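The top view shows the jig at (305,230). The loaded strip is in the right bay (356,230) and the offcut in the middle one (319,205), so bay 3 on the lever side is clear. The blank lies at (457,270). I'll enlarge this area to read the corners.

```bash
python3 -c "
from h import *
im,_=load('top0'); c=im[165:315,220:480]; cv2.imwrite('pics/c0.png',cv2.resize(c,(780,450),interpolation=cv2.INTER_CUBIC))"
```

```text
(no output)
```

View pics/c0.png

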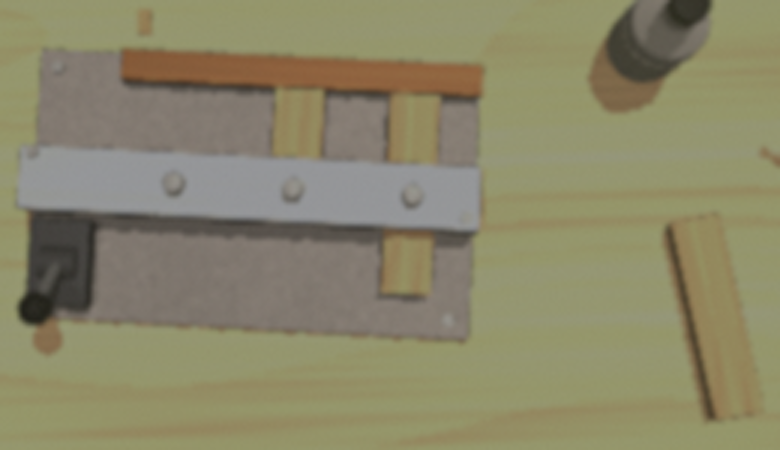

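```bash
cat >fit.py <<'E'
from h import *
from scipy.optimize import least_squares
_,m=load('top0')
U=lambda a:np.array([[220+(x+.5)/3-.5,165+(y+.5)/3-.5] for x,y in a])
def fit(P,uv):
    P=np.array(P,float)
    def W(q): c,s=np.cos(q[2]),np.sin(q[2]); return np.c_[P[:,0]*c-P[:,1]*s+q[0],P[:,0]*s+P[:,1]*c+q[1],P[:,2]]
    r=least_squares(lambda q:(proj(m,W(q))-uv).ravel(),[500,0,0],loss='soft_l1'); print(r.x.round(3),r.fun.reshape(-1,2).round(1).tolist()); return r.x
print('jig');fit([(110,215,12),(-110,-145,12),(25,215,63),(-25,215,63),(25,-145,63),(-25,-145,63),(0,92,75),(0,0,75),(0,-92,75)],
 U([(41,48),(468,341),(20,146),(18,207),(480,168),(480,231),(173,182),(292,187),(412,193)]))
print('blank');fit([(80,20,22),(80,-20,22),(-80,-20,22),(-80,20,22)],U([(673,220),(718,213),(761,413),(713,419)]))
E
python3 fit.py
```

```text
jig
[ 630.335   47.695 -100.613] [[0.1, 0.1], [0.2, -0.2], [-0.2, -0.7], [-0.9, 0.3], [0.8, -0.5], [-0.2, 0.1], [-0.2, 0.1], [0.1, 0.4], [0.2, 0.4]]
blank
[ 5.22550e+02 -2.83648e+02  1.56000e-01] [[-0.5, 0.5], [0.9, -0.2], [0.2, -0.7], [-0.4, 0.4]]
```

Request:
{"name": "step_arm", "arguments": {
  "plan": "-15 13 0 0;-30 25 2 0;-30 25 2 0;-30 25 2 0;-30 25 2 0;-30 25 2 0;-30 25 2 0;-30 25 2 0;-30 25 2 0;-30 25 2 0;-30 25 2 0;-30 25 2 0",
  "fingers": -1,
  "squeeze": 60
}}

```text
t: 1.1
ee_pos: [357.9, 71.9, 222.6]
tool_rot: [[0.415, 0.91, -0.003], [0.91, -0.415, -0.002], [-0.002, -0.002, -1.0]]
ft_force: [1.3, 0.0, -1.1]
opening: 0.999
```

```bash
cat >go.py <<'E'
import sys
from h import *
def go(x,y,z,a):
    s=status.get_state(); R=s['tool_rot']; d=R.T@(np.array([x,y,z])-s['ee_pos']); a0=np.degrees(np.arctan2(R[1,0],R[0,0]))
    print('t',s['t'],'pos',s['ee_pos'].round(1),'a',a0.round(2),'F',s['ft_force'].round(1),'open',round(s['opening'],3),'| tool shift',d.round(1),'turn',((a0-a+180)%360-180).round(2))
if __name__=='__main__': go(*map(float,sys.argv[1:]))
E
python3 go.py 461 -293 180 98.9
```

```text
t 1.1 pos [357.9  71.9 222.6] a 65.46 F [ 1.3  0.  -1.1] open 0.999 | tool shift [-289.   245.4   42.9] turn -33.44
```

Request:
{"name": "step_arm", "arguments": {
  "plan": "-29 24.5 4 0;-29 24.5 4 0;-29 24.5 4 0;-29 24.5 4 0;-29 24.5 4 0;-29 24.5 4 0;-29 24.5 4 0;0 0 3 -6.7;0 0 3 -6.7;0 0 3 -6.7;0 0 3 -6.7;0 0 3 -6.7"
}}

```text
t: 2.1
ee_pos: [428.1, -208.3, 175.6]
tool_rot: [[-0.163, 0.987, -0.002], [0.987, 0.163, -0.001], [-0.001, -0.002, -1.0]]
ft_force: [1.0, -0.4, 0.2]
opening: 1.003
```

```bash
python3 go.py 461 -293 180 98.9
```

```text
t 2.1 pos [ 428.1 -208.3  175.6] a 99.38 F [ 1.  -0.4  0.2] open 1.003 | tool shift [-88.9  18.6  -4.3] turn 0.48
```

Request:
{"name": "step_arm", "arguments": {
  "plan": "-30 6 -1 0;-30 6 -1 0;-29 6 0 0.5;0 0 0 0;0 0 0 0"
}}

```text
t: 2.52
ee_pos: [459.5, -293.7, 173.3]
tool_rot: [[-0.163, 0.987, -0.008], [0.987, 0.163, 0.004], [0.005, -0.007, -1.0]]
ft_force: [0.0, 0.7, -0.7]
opening: 1.001
```

```bash
python3 -c "
from h import *
snap('wrist','w1')";python3 go.py 461 -293 180 98.9
```

```text
t 2.5667 pos [ 459.5 -293.8  173.4] a 99.38 F [0.4 0.1 0.2] open 0.999 | tool shift [ 0.6  1.5 -6.6] turn 0.48
```

View pics/w1.png

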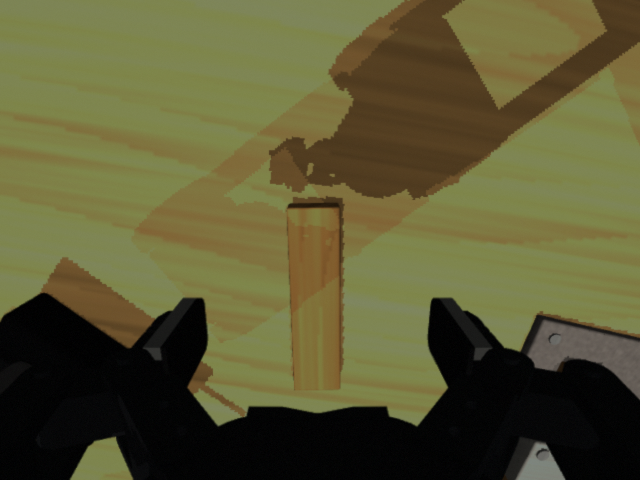

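The blank sits centred between the jaws, with its near end at (288–339,208) and its far end at (293–340,390).

```bash
python3 -c "
from h import *
_,m=load('w1')
p=[onz(m,q,22)[:2] for q in [(288,208),(339,208),(340,390),(293,390)]]
print(np.round(p,1),np.mean(p,0)); d=(p[2]+p[3]-p[0]-p[1])/2; print(np.hypot(*d),np.arctan2(d[1],d[0]))"; python3 go.py 461 -293 18 98.9
```

```text
[[ 446.7 -315.9]
 [ 440.6 -278.6]
 [ 596.8 -249.3]
 [ 603.2 -289.3]] [ 521.86204217 -283.29751989]
158.8156107451281 0.17673541775650164
t 2.5667 pos [ 459.5 -293.8  173.4] a 99.38 F [0.4 0.1 0.2] open 0.999 | tool shift [ -0.2   2.6 155.4] turn 0.48
```

Request:
{"name": "step_arm", "arguments": {
  "plan": "0 0 38 0;0 0 38 0;0 0 38 0;0 0 20 0;0 0 10 0;0 0 5 0;0 0 0 0"
}}

```text
t: 3.15
ee_pos: [458.9, -289.2, 22.4]
tool_rot: [[-0.167, 0.986, -0.004], [0.986, 0.167, 0.001], [0.001, -0.004, -1.0]]
ft_force: [0.7, 0.1, 0.2]
opening: 1.005
```

```bash
python3 go.py 461 -293.7 21 99.4
```

```text
t 3.15 pos [ 458.9 -289.2   22.4] a 99.6 F [0.7 0.1 0.2] open 1.005 | tool shift [-4.8  1.3  1.3] turn 0.2
```

Request:
{"name": "step_arm", "arguments": {
  "plan": "-4.5 1 1 0;0 0 0 0"
}}

```text
t: 3.32
ee_pos: [461.7, -293.9, 23.3]
tool_rot: [[-0.168, 0.986, -0.002], [0.986, 0.168, -0.001], [-0.0, -0.002, -1.0]]
ft_force: [-0.3, 0.5, 0.4]
opening: 1.0
```

Request:
{"name": "step_arm", "arguments": {
  "plan": "0 0 0 0;0 0 0 0;0 0 0 0;0 0 0 0;0 0 0 0;0 0 0 0;0 0 0 0;0 0 0 0",
  "fingers": 1,
  "squeeze": 70
}}

```text
t: 3.98
ee_pos: [465.0, -297.3, 29.4]
tool_rot: [[-0.168, 0.986, 0.005], [0.986, 0.168, -0.008], [-0.009, 0.004, -1.0]]
ft_force: [-0.3, -0.5, -0.4]
opening: 0.445
```

```bash
python3 go.py 461 -293.7 120 99.4
```

```text
t 3.9833 pos [ 465.  -297.3   29.4] a 99.65 F [-0.3 -0.5 -0.4] open 0.445 | tool shift [  3.4  -3.  -90.7] turn 0.25
```

Request:
{"name": "step_arm", "arguments": {
  "plan": "0 0 -8 0;0 0 -15 0;0 0 -25 0;0 0 -25 0;0 0 -15 0;0 0 0 0"
}}

```text
t: 4.48
ee_pos: [462.4, -294.6, 119.8]
tool_rot: [[-0.167, 0.986, -0.0], [0.986, 0.167, -0.003], [-0.003, -0.001, -1.0]]
ft_force: [0.6, 0.4, -1.0]
opening: 0.444
```

```bash
python3 -c "
from h import *
a,_=snap('wrist','w2');b,_=snap('scene','s2')
b=cv2.resize(b[170:340,150:320],(480,480),interpolation=cv2.INTER_CUBIC)
cv2.imwrite('pics/c2.png',cv2.resize(np.hstack([a[:,80:560],b]),(800,400))[:,:,::-1])";python3 go.py 461 -293.7 120 99.4
```

```text
t 4.5833 pos [ 461.3 -293.6  117. ] a 99.64 F [-0.8  0.8 -1.1] open 0.445 | tool shift [-0.1 -0.3 -3. ] turn 0.24
```

View pics/c2.png

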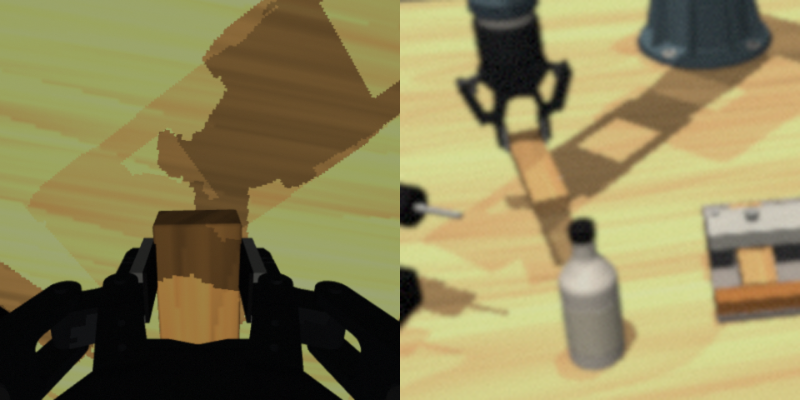

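```bash
python3 -c "
from h import *
im,m=load('w2')
s=status.get_state();print(np.array(m['camera_matrix'])[0,0])
c=cv2.resize(im[200:420,220:420],(600,660),interpolation=cv2.INTER_CUBIC)[:600];cv2.imwrite('pics/c3.png',c)"
```

```text
376.227703779596
```

View pics/c3.png

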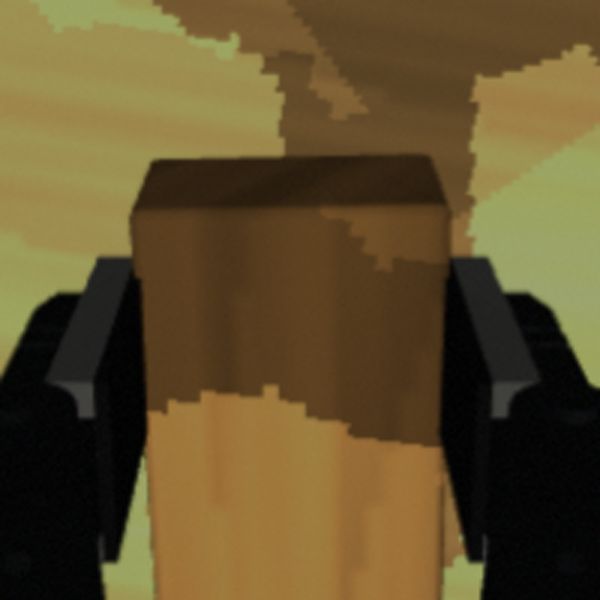

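```bash
cat >fb.py <<'E'
from h import *
from scipy.optimize import least_squares
from scipy.spatial.transform import Rotation as Ro
_,m=load('w2');s=status.get_state();T=s['ee_pos'];R=s['tool_rot']
c=lambda x,y:np.array([220+(x+.5)/3-.5,200+(y+.5)/3-.5])
cor=np.array([c(132,211),c(448,204),c(153,160),c(431,154)])
# local: l along length(far), w left=tool?, h up
def W(q,P):
    L=np.array(P,float)            # in blank frame: x far(tool y), y (tool x), z up(-tool z)
    v=Ro.from_euler('ZYX',[q[3],q[4],0]).apply(L)  # about near-end top centre
    t=np.c_[v[:,1],v[:,0],-v[:,2]]+q[:3]
    return T+t@R.T
def res(q,full=False):
    # image left = which tool x sign? decide by sg
    p=proj(m,W(q,[(0,sg*20,0),(0,-sg*20,0),(0,sg*20,-22),(0,-sg*20,-22)]))
    r=(p-cor).ravel().tolist()
    for w,uv in((sg*20,c(157,590)),(-sg*20,c(441,590))):
        a,b=proj(m,W(q,[(0,w,0),(60,w,0)])); d=(b-a)/np.hypot(*(b-a)); r.append(d[0]*(uv-a)[1]-d[1]*(uv-a)[0])
    return np.array(r)
for sg in(1,-1):
    r=least_squares(res,[0,-18,0,0,0]); print(sg,r.cost,r.x.round(3),r.fun.round(1))
    if r.cost<200:
        q=r.x;print('near-end top world',W(q,[(0,0,0)]).round(1),'far',W(q,[(160,0,0)]).round(1)); _,ms=load('s2')
        pp=proj(ms,W(q,[(160,20,0),(160,-20,0),(160,20,-22),(160,-20,-22)])); print('scene crop', np.c_[400+(pp[:,0]-150)*2.353,(pp[:,1]-170)*2.353].round())
E
python3 fb.py
```

```text
1 5068.8335047577 [-1.06387100e+03  1.10978554e+05  3.17979752e+05 -1.00000000e-02
  1.23500000e+00] [ 53.   -9.6 -52.4  -7.2  46.    7.4 -46.7   9.4   0.    0. ]
-1 0.325760659437139 [-6.0800e-01 -1.8556e+01  7.8480e+00  2.1000e-02 -1.8000e-02] [ 0.  -0.1  0.3  0.2  0.1 -0.1 -0.7  0.  -0.   0.2]
near-end top world [[ 443.1 -297.3  109.2]] far [[ 600.2 -267.2  111.6]]
scene crop [[570. 193.]
 [535. 201.]
 [572. 209.]
 [537. 217.]]
```

Request:
{"name": "step_arm", "arguments": {
  "plan": "20 3 -5 0;35 6 -5 0;36 6 -4 0;36 6 0 0;36 6 0 0;36 6 0 0;36 6 0 0;36 6 0 0;36 6 0 0;36 6 0 0;30 5 0 5;0 0 0 5"
}}

```text
t: 5.58
ee_pos: [448.9, 101.2, 115.3]
tool_rot: [[0.02, 0.999, -0.027], [1.0, -0.02, 0.008], [0.008, -0.027, -1.0]]
ft_force: [-0.5, 0.6, -1.9]
opening: 0.448
```

```bash
python3 go.py 462 154 110 84.7
```

```text
t 5.5833 pos [448.9 101.2 115.3] a 88.84 F [-0.5  0.6 -1.9] open 0.448 | tool shift [53.  12.2  5.4] turn 4.14
```

Request:
{"name": "step_arm", "arguments": {
  "plan": "25 6 0 2;26 6 0 2;0 0 0 0;0 0 0 0"
}}

```text
t: 5.92
ee_pos: [457.6, 156.3, 108.7]
tool_rot: [[0.093, 0.995, -0.039], [0.996, -0.093, 0.007], [0.004, -0.039, -0.999]]
ft_force: [-0.0, -0.6, -1.7]
opening: 0.447
```

```bash
python3 -c "
from h import *
print(status.get_state()['tool_rot'].round(3))
a,_=snap('wrist','w4');b,_=snap('top','t4')
b=cv2.resize(b[170:330,220:400],(720,640),interpolation=cv2.INTER_CUBIC)[:600]
cv2.imwrite('pics/c4.png',b[:,:,::-1])";python3 go.py 462 154 44 84.7
```

```text
[[ 0.093  0.995 -0.039]
 [ 0.996 -0.093  0.007]
 [ 0.004 -0.039 -0.999]]
t 6.0167 pos [457.7 155.5 109. ] a 84.56 F [-0.5 -0.4 -0.4] open 0.444 | tool shift [-1.3  7.  64.7] turn -0.14
```

View pics/c4.png

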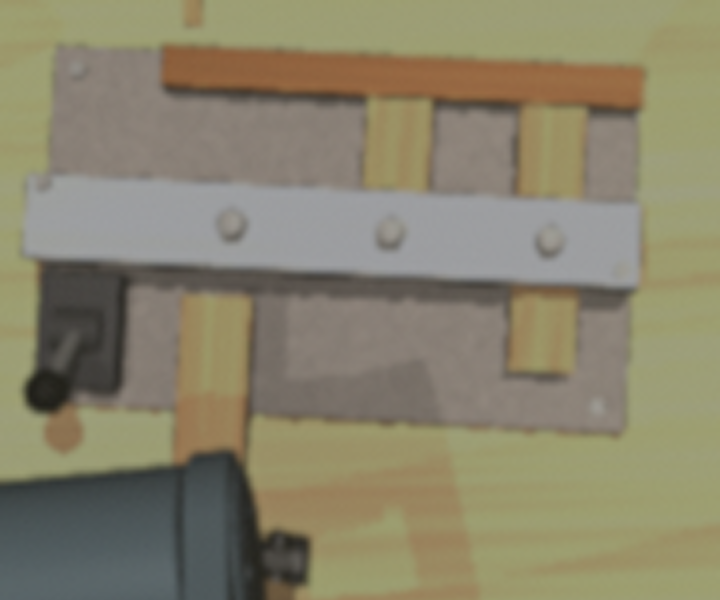

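The top view shows the blank held before bay 3, with its front end at crop (182–251,294), close to that bay's plunger line (231,224). I'll compute its position in jig coordinates.

```bash
cat >>h.py <<'E'
def tojig(p): 
    d=np.array(p[:2])-[630.3,47.7]; c,s=np.cos(-.082),np.sin(-.082); return np.array([c*d[0]+s*d[1],-s*d[0]+c*d[1]])
E
python3 -c "
from h import *
_,m=load('t4')
c=lambda x,y:(220+(x+.5)/4-.5,170+(y+.5)/4-.5)
for q,z in(((182,294),97),((251,295),97),((176,450),101),((246,450),101),((231,222),75)): print(tojig(onz(m,c(*q),z)).round(1))
print(tojig(status.get_state()['ee_pos']))"
```

```text
[-43.  113.8]
[-41.6  74.9]
[-130.3  111.4]
[-128.2   72.3]
[ 0.7 91.5]
[-180.89126389   93.2538951 ]
```

Request:
{"name": "step_arm", "arguments": {
  "plan": "1.3 0 0 1.5;0 0 20 0;0 1 20 0;0 1 12 0;0 0 6 0"
}}

```text
t: 6.43
ee_pos: [458.1, 152.3, 49.2]
tool_rot: [[0.126, 0.991, -0.037], [0.992, -0.125, 0.007], [0.002, -0.037, -0.999]]
ft_force: [-0.4, -0.2, -0.5]
opening: 0.443
```

```bash
python3 -c "
from h import *
s=status.get_state();print(s['tool_rot'].round(3),tojig(s['ee_pos']))
snap('top','t5')"; python3 go.py 458 154 44 83.2
```

```text
[[ 0.126  0.991 -0.037]
 [ 0.992 -0.125  0.007]
 [ 0.002 -0.037 -0.999]] [-180.19843135   90.17230353]
t 6.4833 pos [457.2 152.2  48.4] a 82.78 F [-0.3 -0.6 -1.4] open 0.442 | tool shift [1.9 0.7 4.4] turn -0.42
```

Request:
{"name": "step_arm", "arguments": {
  "plan": "1.5 5 0 0;0.6 10 0 0;0.6 10 0 0;0.5 10 0 0"
}}

```text
t: 6.82
ee_pos: [490.6, 150.1, 46.7]
tool_rot: [[0.127, 0.991, -0.047], [0.992, -0.127, 0.007], [0.001, -0.047, -0.999]]
ft_force: [-1.7, 2.5, 0.2]
opening: 0.448
```

```bash
python3 -c "
from h import *
s=status.get_state();print(s['tool_rot'].round(3),tojig(s['ee_pos']))
a,_=snap('wrist','w6');b,_=snap('top','t6')
b=cv2.resize(b[190:300,230:350],(600,550),interpolation=cv2.INTER_CUBIC)
cv2.imwrite('pics/c6.png',b[:,:,::-1])"; python3 go.py 458 154 46 82.8
```

```text
[[ 0.127  0.991 -0.047]
 [ 0.992 -0.127  0.007]
 [ 0.001 -0.047 -0.999]] [-147.63525222   90.57001484]
t 6.9167 pos [492.9 149.9  47.3] a 82.69 F [ 1.9  2.4 -0.3] open 0.442 | tool shift [ -0.3 -35.    2.8] turn -0.11
```

View pics/c6.png

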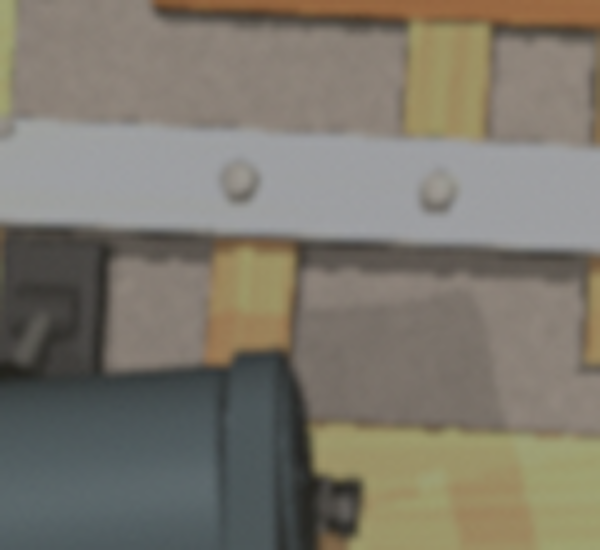

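```bash
python3 -c "
from h import *
_,m=load('t6')
c=lambda x,y:(230+(x+.5)/5-.5,190+(y+.5)/5-.5)
for q,z in(((216,245),36),((297,245),36),((207,350),38),((291,350),38),((239,178),75)): print(tojig(onz(m,c(*q),z)).round(1))
"
```

```text
[-28.7 105.9]
[-26.7  67.3]
[-78.8 107. ]
[-76.8  67.1]
[ 0.6 91.5]
```

The blank is centred at jig y ≈ 87 and touching the right post, so I'll shift it 4.5 mm left before advancing.

Request:
{"name": "step_arm", "arguments": {
  "plan": "3 -1 0 0;2 0 0 0;0.6 12 -0.3 0;0.6 12 -0.4 0"
}}

```text
t: 7.25
ee_pos: [517.1, 153.6, 48.2]
tool_rot: [[0.127, 0.991, -0.041], [0.992, -0.127, 0.006], [0.001, -0.041, -0.999]]
ft_force: [0.1, -0.4, -0.9]
opening: 0.446
```

```bash
cat > jj.py <<'E'
from h import *
s=status.get_state();print(s['t'],'jig',tojig(s['ee_pos']).round(1),'z',s['ee_pos'][2].round(1),'a',np.degrees(np.arctan2(s['tool_rot'][1,0],s['tool_rot'][0,0])).round(2),'zax',s['tool_rot'][:,2].round(3),'F',s['ft_force'].round(1),'M',s['moment'].round(2),s['opening'])
E
python3 jj.py
```

```text
7.25 jig [-121.5   96.3] z 48.2 a 82.7 zax [-0.041  0.006 -0.999] F [ 0.1 -0.4 -0.9] M [ 0.01  0.02 -0.07] 0.44638420689166075
```

Request:
{"name": "step_arm", "arguments": {
  "plan": "0.3 10 0.3 0;0.3 10 0.3 0;0.3 10 0.3 0;0.3 8 0.2 0"
}}

```text
t: 7.58
ee_pos: [557.8, 150.2, 46.5]
tool_rot: [[0.127, 0.991, -0.039], [0.992, -0.126, 0.006], [0.001, -0.039, -0.999]]
ft_force: [0.0, -1.3, 0.5]
opening: 0.446
```

```bash
python3 jj.py
```

```text
7.5833 jig [-80.7  96.2] z 46.5 a 82.73 zax [-0.039  0.006 -0.999] F [ 0.  -1.3  0.5] M [-0.05  0.03 -0.04] 0.4455131226092934
```

Request:
{"name": "step_arm", "arguments": {
  "plan": "0.2 7 0.3 0;0.2 6 0.3 0;0.1 4 0.3 0"
}}

```text
t: 7.83
ee_pos: [576.9, 148.4, 45.2]
tool_rot: [[0.127, 0.991, -0.038], [0.992, -0.127, 0.005], [0.001, -0.038, -0.999]]
ft_force: [-0.4, 0.1, 0.5]
opening: 0.449
```

```bash
python3 jj.py;  python3 -c "
from h import *
b,_=snap('top','t7')
b=cv2.resize(b[175:285,230:350],(600,550),interpolation=cv2.INTER_CUBIC)
cv2.imwrite('pics/c7.png',b[:,:,::-1])"
```

```text
7.8333 jig [-61.5  96. ] z 45.2 a 82.71 zax [-0.038  0.005 -0.999] F [-0.4  0.1  0.5] M [-0.02  0.04 -0.05] 0.44892849169732113
```

View pics/c7.png

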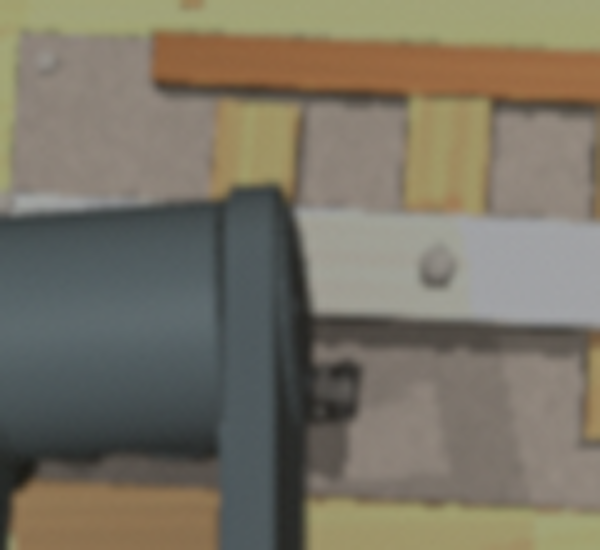

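The blank's front end at (219–302,100) is about 5 mm short of the stop at (260,90), and it is parallel to the bay.

Request:
{"name": "step_arm", "arguments": {
  "plan": "0 3 0.3 0;0 2 0.3 0;0 2 0.2 0;0 2 0 0"
}}

```text
t: 8.22
ee_pos: [584.7, 147.4, 43.6]
tool_rot: [[0.126, 0.991, -0.042], [0.992, -0.126, 0.005], [0.0, -0.042, -0.999]]
ft_force: [-8.8, -0.0, 2.4]
opening: 0.445
```

```bash
python3 jj.py
```

```text
8.2167 jig [-53.6  95.7] z 43.6 a 82.74 zax [-0.042  0.005 -0.999] F [-8.8 -0.   2.4] M [0.08 1.13 0.11] 0.44504747291481606
```

Request:
{"name": "step_arm", "arguments": {
  "plan": "0 0 0 0;0 0 0 0;0 0 0 0;0 0 -10 0;0 0 -20 0;0 -10 -20 0;0 -30 -10 0;0 -15 0 0;0 0 0 0",
  "fingers": -0.4
}}

```text
t: 8.97
ee_pos: [532.9, 153.8, 111.5]
tool_rot: [[0.127, 0.991, -0.038], [0.992, -0.127, 0.006], [0.001, -0.039, -0.999]]
ft_force: [-0.0, 0.0, 0.0]
opening: 0.695
```

Request:
{"name": "step_arm", "arguments": {
  "plan": "0 0 0 0;0 0 0 0;0 0 0 0;0 0 0 0;0 0 0 0",
  "fingers": 1
}}

```text
t: 9.38
ee_pos: [536.5, 153.4, 113.7]
tool_rot: [[0.128, 0.991, -0.033], [0.992, -0.128, 0.006], [0.001, -0.033, -0.999]]
ft_force: [0.2, -0.5, 0.0]
opening: 0.001
```

```bash
python3 jj.py;  python3 -c "
from h import *
a,_=snap('wrist','w8');b,_=snap('top','t8')
b=cv2.resize(b[175:285,230:350],(436,400),interpolation=cv2.INTER_CUBIC)
cv2.imwrite('pics/c8.png',np.hstack([b,cv2.resize(a[:,150:510],(300,400))])[:,:,::-1])"
```

```text
9.3833 jig [-102.2   97.7] z 113.7 a 82.66 zax [-0.033  0.006 -0.999] F [ 0.2 -0.5  0. ] M [-0.01  0.    0.05] 0.0012623162447211967
```

View pics/c8.png

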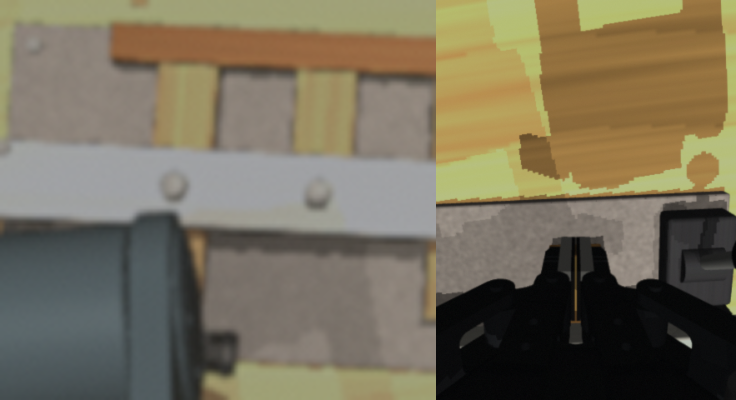

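The blank is in bay 3 with its end at the stop line, level with the offcut's end. I'll confirm by pushing on its rear end with shut fingers.

Request:
{"name": "step_arm", "arguments": {
  "plan": "-2 -14 0 0;0 0 20 0;0 0 25 0;0 0 20 0;0 0 10 0;0 0 0 0"
}}

```text
t: 9.98
ee_pos: [521.5, 153.3, 36.8]
tool_rot: [[0.129, 0.991, -0.03], [0.992, -0.129, 0.006], [0.002, -0.031, -1.0]]
ft_force: [-0.4, -0.3, 0.2]
opening: 0.003
```

```bash
python3 jj.py
```

```text
9.9833 jig [-117.    96.3] z 36.8 a 82.61 zax [-0.03   0.006 -1.   ] F [-0.4 -0.3  0.2] M [-0.01  0.02  0.01] 0.002985007114764292
```

Request:
{"name": "step_arm", "arguments": {
  "plan": "0 10 -0.2 0;0 8 -0.2 0;0 4 -0.1 0;0 3 -0.1 0;0 2 -0.1 0"
}}

```text
t: 10.4
ee_pos: [553.1, 149.4, 39.3]
tool_rot: [[0.129, 0.991, -0.028], [0.992, -0.129, 0.006], [0.002, -0.029, -1.0]]
ft_force: [-11.9, 0.4, 1.3]
opening: -0.001
```

```bash
python3 jj.py
```

```text
10.4 jig [-85.3  95.1] z 39.3 a 82.61 zax [-0.028  0.006 -1.   ] F [-11.9   0.4   1.3] M [0.01 2.04 0.04] -0.0008519400101025758
```

Request:
{"name": "step_arm", "arguments": {
  "plan": "0 2 0.3 0;0 2 0.3 0;0 2 0.3 0"
}}

```text
t: 10.65
ee_pos: [553.1, 149.4, 38.7]
tool_rot: [[0.128, 0.991, -0.044], [0.992, -0.128, 0.006], [0.001, -0.045, -0.999]]
ft_force: [-7.9, 0.7, 7.1]
opening: 0.002
```

```bash
python3 jj.py
```

```text
10.65 jig [-85.3  95. ] z 38.7 a 82.64 zax [-0.044  0.006 -0.999] F [-7.9  0.7  7.1] M [0.13 1.27 0.07] 0.002379731684365037
```

The blank stalls at the stop, so it is home. Next I'll back off and go round to the robot side of the lever.

Request:
{"name": "step_arm", "arguments": {
  "plan": "0 -20 0 0;0 -15 -5 0;0 -10 -25 0;0 -20 -25 0;0 -10 -20 0;25 0 0 0;30 0 0 0;25 0 0 0;0 0 0 0"
}}

```text
t: 11.4
ee_pos: [493.4, 240.3, 127.1]
tool_rot: [[0.133, 0.991, -0.035], [0.991, -0.132, 0.009], [0.004, -0.036, -0.999]]
ft_force: [0.0, -0.9, -0.2]
opening: -0.001
```

```bash
python3 jj.py; python3 go.py 491 244.8 108 85.3;python3 -c "
from h import *
snap('wrist','w9'); b,m=snap('top','t9')
cv2.imwrite('pics/c9.png',cv2.resize(b[170:300,215:395],(800,578),interpolation=cv2.INTER_CUBIC)[:,:,::-1])"
```

```text
11.4 jig [-152.2  180.7] z 127.1 a 82.38 zax [-0.035  0.009 -0.999] F [ 0.  -0.9 -0.2] M [-0.02  0.01  0.  ] -0.0009676306899577417
t 11.4 pos [493.4 240.3 127.1] a 82.38 F [ 0.  -0.9 -0.2] open -0.001 | tool shift [ 4.1 -2.3 19.2] turn -2.92
```

View pics/c9.png

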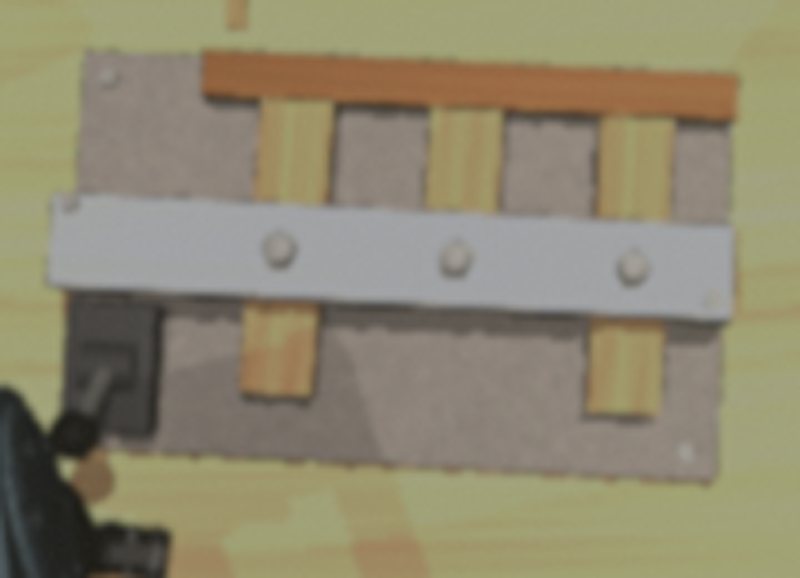

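The blank is home in bay 3, flush at the stop (295,98), and its rear (280,395) stands out just like the loaded strip. The lever ball is at (75,434). I'll lower and push it.

Request:
{"name": "step_arm", "arguments": {
  "plan": "4 -2 10 -2.9;0 0 9 0;0 10 0 0;0 10 0 0;0 10 0 0;0 10 0 0"
}}

```text
t: 12.0
ee_pos: [532.2, 234.2, 105.0]
tool_rot: [[0.087, 0.995, -0.04], [0.996, -0.086, 0.005], [0.002, -0.041, -0.999]]
ft_force: [-1.4, 0.9, 1.9]
opening: 0.001
```

```bash
python3 jj.py;python3 -c "
from h import *
_,m=load('t9'); print(tojig(onz(m,(215+75/4.444,170+434/4.444),106)))"
```

```text
12.0 jig [-113.   177.8] z 105.0 a 85.04 zax [-0.04   0.005 -0.999] F [-1.4  0.9  1.9] M [0.04 0.2  0.03] 0.0005552200290484464
[-101.7852448   183.41728267]
```

Request:
{"name": "step_arm", "arguments": {
  "plan": "2 -6 0 0;5 0 0 0;0.3 10 -0.4 0;0.3 10 -0.4 0;0.3 10 -0.4 0;0.3 10 -0.4 0"
}}

```text
t: 12.5
ee_pos: [571.7, 238.2, 106.0]
tool_rot: [[0.091, 0.995, -0.04], [0.996, -0.09, 0.005], [0.001, -0.04, -0.999]]
ft_force: [-1.3, -0.8, 0.4]
opening: 0.002
```

```bash
python3 jj.py
```

```text
12.5 jig [-74.  185.1] z 106.0 a 84.8 zax [-0.04   0.005 -0.999] F [-1.3 -0.8  0.4] M [-0.07  0.14 -0.06] 0.0024828527694837595
```

Request:
{"name": "step_arm", "arguments": {
  "plan": "0 8 -0.4 0;0 6 -0.3 0;0 4 -0.2 0;0 3 -0.1 0"
}}

```text
t: 12.83
ee_pos: [596.0, 235.9, 105.7]
tool_rot: [[0.091, 0.995, -0.041], [0.996, -0.091, 0.005], [0.001, -0.041, -0.999]]
ft_force: [-8.5, 0.4, 1.4]
opening: -0.004
```

```bash
python3 jj.py
```

```text
12.8333 jig [-49.6 184.7] z 105.7 a 84.78 zax [-0.041  0.005 -0.999] F [-8.5  0.4  1.4] M [0.16 1.45 0.02] -0.0042212486571247
```

Force jumped to 8.5 N at the expected end position. I'll give one more push to confirm, then retreat.

Request:
{"name": "step_arm", "arguments": {
  "plan": "0 3 0 0;0 3 0 0;0 3 0 0"
}}

```text
t: 13.08
ee_pos: [596.3, 236.1, 105.4]
tool_rot: [[0.089, 0.994, -0.064], [0.996, -0.089, 0.004], [-0.002, -0.064, -0.998]]
ft_force: [-14.0, -0.8, 11.3]
opening: -0.003
```

Request:
{"name": "step_arm", "arguments": {
  "plan": "0 -15 0 0;0 -25 -5 0;0 -35 -20 0;0 -35 -20 0;0 -30 -20 0;20 -30 0 0;30 -10 0 0;30 0 0 0;30 0 0 0;30 0 0 0;0 0 0 0"
}}

```text
t: 14.0
ee_pos: [427.4, 396.5, 187.9]
tool_rot: [[0.093, 0.994, -0.057], [0.996, -0.093, 0.008], [0.002, -0.058, -0.998]]
ft_force: [0.2, -0.8, 1.0]
opening: -0.003
```

```bash
python3 jj.py;python3 -c "
from h import *
b,m=snap('top','t10'); c,_=snap('scene','s10')
A=cv2.resize(b[170:300,215:395],(480,347),interpolation=cv2.INTER_CUBIC); B=cv2.resize(c[210:310,260:420],(480,300),interpolation=cv2.INTER_CUBIC)[:250]
cv2.imwrite('pics/c10.png',np.vstack([A,B])[:,:,::-1])"
```

```text
14.0 jig [-230.8  331. ] z 187.9 a 84.66 zax [-0.057  0.008 -0.998] F [ 0.2 -0.8  1. ] M [-0.04  0.03  0.04] -0.002618162304745968
```

View pics/c10.png

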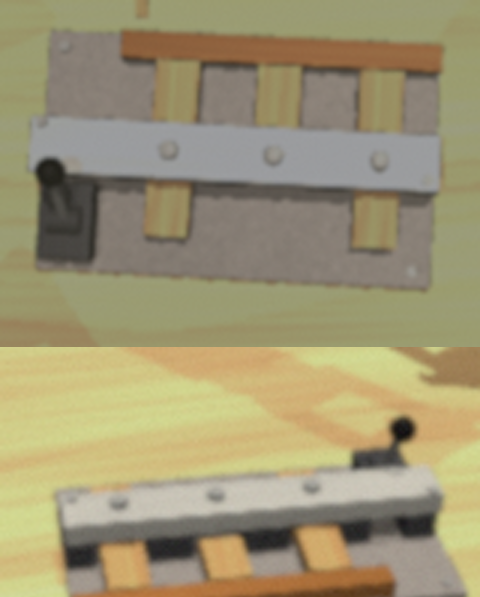

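```bash
python3 -c "
from h import *
_,m=load('t10'); print(tojig(onz(m,(215+50/2.667,170+172/2.667),104)))
print(order.sign_off())"
```

```text
[-27.5679142  184.34580165]
the job is handed in; nothing more can be done
None
```

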